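# Fetch the long muddler from the drying crate

### The job

First take the flat paddle that lies across the tools in the drying crate and lay it flat inside the tray, beside the jar. Then take out the long muddler (the long one with a narrow neck) and lay it gently in the V-shaped steel trough, down in the fold, with its head snug against the end stop. Leave the other tools lying in the crate, and do not disturb the steel tamper in the trough or knock the jar.

Things in the scene. Friction and masses are not known exactly. Their poses are not given: they have to be found in the camera images.
- crate: Open wooden crate, 276 (x) by 210 (y) by 44 mm high, walls and floor 5 mm; fixed. Origin at the centre of its underside, z up. Four wooden tools lie on its floor side by side in any order, about 62 mm apart along its x, each roughly along its y; the paddle lies across on top.
- muddler_mid (a point): The long muddler: light wood, octagonal, 32 mm across flats, 170 mm long, 0.12 kg (varies 30%), loose. One narrow round neck (18 mm thick) from 30 to 50 mm on the head's side of its middle; the rest is full thickness. This point is its centre, 16 mm above its underside; x points along it to the head, z up as it lies.
- muddler_head (a point): Centre of the head's end face of the long muddler, 85 mm from its middle along x.
- paddle_grip (a point): The paddle: flat wood, 200 mm long, 0.07 kg, loose, its flat underside 37 mm above the table, on the tools. x points to the blade. This point: on the handle, 7 mm above the underside, near the centre of mass. Handle 22 mm wide, 14 thick, from 88 mm behind this point to 17 ahead; the blade beyond is 46 wide, 10 thick, and ends 112 ahead.
- paddle_end (a point): Middle of the handle's end face of the paddle, 5 mm above the underside.
- paddle_tip (a point): Middle of the blade's end edge of the paddle, 5 mm above the underside.
- tray: Dark wooden serving tray, 260 (x) by 190 (y) mm, rim 18 mm high and 6 mm thick, floor 6 mm thick; fixed. Origin at the centre of its underside. The jar stands on its +y half, the -y half is empty.
- jar_mid (a point): Lidded glass jar standing in the tray, 56 mm across, 75 mm high; its centre, half-way up.
- trough: Fixed steel trough, 90 degree V. Fold along x, 20 mm above the table; rims 39 mm up, 19 mm either side (22 outside). Origin on the table below the fold's middle. At +x an end stop, 52 wide, 46 high, inner face at x = 160 mm; open end at x = -164. A muddler in the fold has its centre 42.6 mm up, a flat on each wall; fingertips reaching over 3 mm below its centre meet the rims first.
- tamper_center (a point): Plain steel tamper lying in the fold at the open end of the trough, a round bar 24 mm thick, 100 mm long; its centre. At least 40 mm of free fold remains between it and a seated muddler.
- roller_mid (a point): Roller: octagonal wood like the muddler, 32 mm across flats, 170 mm long, without any neck. Its centre, x along it.
- short_muddler_mid (a point): Short muddler: as the long one with a neck, but only 110 mm long. Its centre, x along it to the head.
- reamer_mid (a point): Reamer: octagonal wood, 32 mm across flats, 150 mm long with a tapering point at one end. Its centre, x along it to the point.
Not all that is in view belongs to the job. What is shaped like the part that bears muddler_mid but red or yellow is not meant.

How it is judged:
On the way, in this order (a step that is already met when the one before it is completed fails the run):
1. the paddle lies flat inside the tray, let go (x of paddle_end in the frame of tray between -0.127 and 0.127 m and y of paddle_end in the frame of tray between -0.092 and 0.092 m and z of paddle_end in the frame of tray between 0 and 0.017 m and x of paddle_tip in the frame of tray between -0.127 and 0.127 m and y of paddle_tip in the frame of tray between -0.092 and 0.092 m and z of paddle_tip in the frame of tray between 0 and 0.017 m and contact force between the fingers and paddle below 0.1 N and z of muddler_mid in the frame of crate below 0.035 m), for 0.2 s.
2. the long muddler is lifted clear of the crate (height (world z) of muddler_mid above 0.065 m), for 0.1 s.
3. the long muddler lies in the fold of the trough, its head at the end stop (y of muddler_mid in the frame of trough between -0.006 and 0.006 m and z of muddler_mid in the frame of trough between 0.036 and 0.048 m and x of muddler_head in the frame of trough above 0.15 m and angle between the x axis of muddler and the x axis of trough, either way round below 0.07 rad and contact force between the fingers and muddler below 0.1 N), for 0.2 s.
At the end, for the whole second after the job is handed in: The long muddler rests in the fold of the trough (centre within 6 mm, along it within 0.07 rad), head within 10 mm of the end stop; the paddle lies flat inside the tray; roller, short muddler and reamer lie in the crate; muddler and paddle are let go and at rest (all of step 3 and x of paddle_end in the frame of tray between -0.127 and 0.127 m and y of paddle_end in the frame of tray between -0.092 and 0.092 m and z of paddle_end in the frame of tray between 0 and 0.017 m and x of paddle_tip in the frame of tray between -0.127 and 0.127 m and y of paddle_tip in the frame of tray between -0.092 and 0.092 m and z of paddle_tip in the frame of tray between 0 and 0.017 m and x of roller_mid in the frame of crate between -0.133 and 0.133 m and y of roller_mid in the frame of crate between -0.1 and 0.1 m and z of each of roller_mid, short_muddler_mid, reamer_mid in the frame of crate below 0.03 m and x of short_muddler_mid in the frame of crate between -0.133 and 0.133 m and y of short_muddler_mid in the frame of crate between -0.1 and 0.1 m and x of reamer_mid in the frame of crate between -0.133 and 0.133 m and y of reamer_mid in the frame of crate between -0.1 and 0.1 m and linear speed of each of muddler, paddle below 0.02 m/s and contact force between the fingers and paddle below 0.1 N); the robot touches nothing.
It fails at once if another tool was lifted out of the crate (height (world z) of any of roller_mid, short_muddler_mid, reamer_mid above 0.06 m).
It fails at once if the tamper in the trough was disturbed (moved more than 20 mm) (distance of tamper_center from where it was at the start of the episode above 0.02 m).
It fails at once if the jar in the tray was knocked over or shoved more than 30 mm ((angle between jar_mid's own z axis and vertical above 0.4 rad or distance of jar_mid from where it was at the start of the episode above 0.03 m)).
It fails at once if the muddler was let go in mid-air (more than 27 mm above its seat) (height (world z) of muddler_mid above 0.07 m and contact force between the fingers and muddler below 0.05 N).
It fails at once if the muddler was rammed into the trough (more than 60 N) (contact force between muddler and trough above 60 N).
It also fails if it takes over 66 s, if anything falls off the work surface, if the arm or the gripper's body presses on something with over 40 N, if the wrist force passes 120 N, or if a joint passes its speed limit or range.

### The arm

A 7-joint arm with a two-finger parallel gripper is mounted at the origin on the work surface. World frame = base frame: x ahead of the robot, y to its left, z up, the work surface at z = 0. Lengths are in m, angles in rad, forces in N, time in s.
With the tool pointing down it reaches from about 0.425 to 0.925 m from the base axis. Payload 6.8 kg.
Tool frame: the origin (TCP) lies at the very end of the fingers, on their centre line; the grasp point (between the pads) lies 19 mm behind it; z points along the fingers, y is the line along which they close (so a half turn about z gives the same grasp; the last joint's range is limited). The gripper opens to 85 mm and grips with 20 to 120 N. Pads are 22 mm wide; open, the fingers measure 114 mm over their backs; the gripper's body (76 mm by 85 mm) begins 54 mm behind the grasp point. The pads swing forward as they close: fully open they stand 13 mm farther back than shut.
Start: joints at [1.021, 0.477, 0.022, 1.555, -0.011, 1.109, -0.083], TCP at [0.289, -0.61, 0.21] pointing down, gripper open.
Joint ranges: [-2.96, 2.96], [-0.34, 2.1], [-1.41, 1.46], [0.24, 2.44], [-1.37, 4.51], [0.17, 1.92], [-2.96, 2.96]. Speed limits (rad/s): [2.39, 2.39, 3.14, 3.14, 3.14, 3.14, 3.14].

### API

Orientations are given as a rotation vector (axis times angle).
In Python, from bench import r gives the robot as it stands.
- The arm moves only by the tool play_rows, never from a script. Its argument "targets" is text: rows parted by semicolons, each of 5 numbers parted by spaces: the closure, from -1 (fully open) to 1 (shut), then the shift along the tool's x, y, z in m, then the turn about the tool's z in rad. In form: gripper dx dy dz spin; .... A call has 1 to 8 rows; each row is the pose to reach, as a shift and turn from the pose commanded when the call began, along the tool's axes at that moment; what a row does not reach only later rows make up. A row lasts 1/12 s, in which the tool goes at most 41.7 mm and 7.16 degrees, less where a joint would pass 70% of its speed; a pose out of reach is approached as far as the arm can. A call with a gripper value outside its range is refused whole. The fingers move at their own pace and stop on an object; "squeeze" is the grip in N (left out, the last holds). Time passes only in rows, so rows that repeat a pose let the fingers close. It gives the time, the measured TCP pose, the force, the opening and the grip force at its end, in the units of the state.
- r.get_obs(): the state, without advancing time (a new reading comes with each control period).
- r.grab_frame(name): name is "scene" or "side" or "wrist"; returns the picture (420x560x3 uint8, red, green, blue); there is no depth.
- r.camera_info(name): a dict with "fov_y" (degrees; the focal length in pixels is half the picture's height over the tangent of half this angle, whatever the lens; pixels are square), "cx", "cy" (the principal point, pixels), "position" and "rotation" of the camera in the world. Camera axes: x right, y down, z forward; pixel columns grow to the right and rows downward; lengths in m; the calibration is good to about 2 mm. A picture is of the moment at which its call begins: read the wrist's pose just before it. camera_info takes no time and is no camera call; for the wrist camera it gives the pose at the moment of the call.
- r.hand_in(): hands the job in; it is judged then, once.
The state is a dict: "clock": time; "joints": joint angles; "qvel": joint speeds; "tau": joint torques, N m; "tcp_pos": TCP position; "orientation": TCP orientation; "contact_force": force on the tool from outside, world axes, zero at the start; "moment": the same for the moment, N m; "grip_width": finger opening in m; "gripper_force": force on a finger pad.
Only numpy, scipy, OpenCV 4.12 (cv2) and the standard library are available. Lean on these libraries where they do the work, as an engineer would, in place of code of your own. Each camera call takes 0.05 s, during which the arm holds its last target. There are 200 camera calls.

## Working session

There is one attempt and no reset: what is moved stays moved. The work goes in short steps, Python scripts to look and compute and a tool call to move; the robot and the scene stay as the last step left them, time stands still between calls to the robot, and variables do not carry over. Pictures are saved under pics/ and viewed, at most 10 in all, crops included, and the job is handed in when it is done.

Besides the shell and the picture viewer there is one more tool, called after "Call:" as name(argument=value, ...) on one line, values as JSON. play_rows: Moves the arm, as the interface text tells. Its arguments: {"type":"object","properties":{"targets":{"type":"string"},"squeeze":{"type":"number"}},"required":["targets"]}

```bash
mkdir -p pics
python3 - <<'E'
from bench import r
import cv2
for n in("scene","side"):
    cv2.imwrite(f"pics/{n}0.png",r.grab_frame(n)[:,:,::-1]); print(n,r.camera_info(n))
o=r.get_obs();print(o)
print(r.camera_info("wrist"))
E
```

```text
scene {'fov_y': 47.82428208351282, 'cx': 282.72749062412544, 'cy': 209.85204876410546, 'position': array([0.86444191, 0.48627038, 1.07959195]), 'rotation': array([-0.89045332, -2.72350048,  0.81594692])}
side {'fov_y': 45.71708904163455, 'cx': 282.87292221642264, 'cy': 205.1314672883741, 'position': array([0.34971249, 1.09545222, 0.77800628]), 'rotation': array([-0.12434975,  2.69322708, -1.50990378])}
{'clock': 0.1, 'joints': array([ 1.02090858,  0.47773595,  0.0223911 ,  1.5563301 , -0.01147062,
        1.10931876, -0.08308373]), 'qvel': array([ 0.00118583, -0.00179081, -0.00068774, -0.00331583, -0.00228398,
       -0.00027075,  0.001013  ]), 'tau': array([ 4.17758900e-03, -5.97759247e+01,  1.61330581e+00, -2.81955940e+01,
        1.27351354e-02,  5.02491122e-03, -2.87786179e-06]), 'tcp_pos': array([ 0.28831175, -0.60970585,  0.20922101]), 'orientation': array([-3.06371661e+00, -6.87993240e-01,  8.29435175e-04]), 'contact_force': array([ 1.29034899e-04,  8.51470641e-01, -6.43371642e-01]), 'moment': array([0.01711526, 0.03531252, 0.028749  ]), 'gripper_force': 0.0, 'grip_width': 0.08527316447447754}
{'fov_y': 64.38550075276424, 'cx': 274.4065193094038, 'cy': 215.80212438761617, 'position': array([ 0.35697552, -0.5774273 ,  0.37310898]), 'rotation': array([ 2.42884019, -1.53843297, -0.23837092])}
```

View pics/scene0.png

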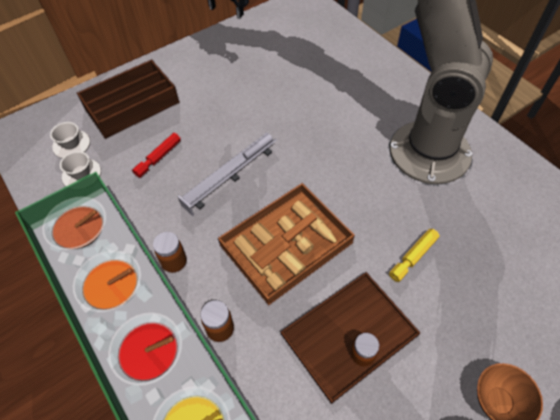

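View pics/side0.png

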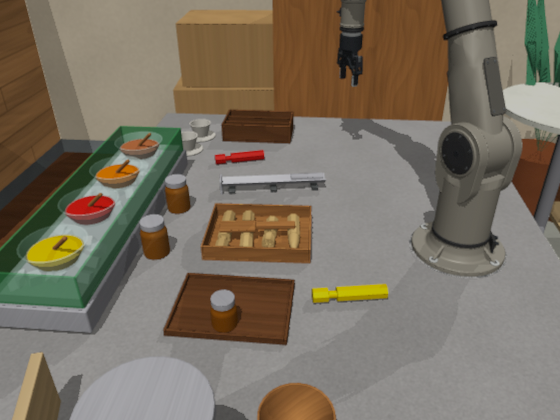

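The scene view shows the crate at around (286,242), the tray at (350,335) with the jar at (366,348), and the trough from (185,200) to (272,142). The end stop's position still has to be identified. Next I'll make a metric top-down view.

```bash
cat > h.py <<'E'
import numpy as np, cv2
from scipy.spatial.transform import Rotation as R
def K(ci):
    f=210/np.tan(np.radians(ci["fov_y"])/2); return np.array([[f,0,ci["cx"]],[0,f,ci["cy"]],[0,0,1]])
def ray(ci,px,z):
    d=R.from_rotvec(ci["rotation"]).as_matrix()@np.linalg.inv(K(ci))@np.array([px[0],px[1],1.])
    p=np.array(ci["position"]); return p+d*(z-p[2])/d[2]
def proj(ci,P):
    c=K(ci)@R.from_rotvec(ci["rotation"]).as_matrix().T@(np.asarray(P,float)-ci["position"]); return c[:2]/c[2]
def top(img,ci,x0,x1,y0,y1,z,s):
    # top-down view: columns = -y direction left->right (y1 at left), rows: x1 at top; s px per m
    c=np.array([[x1,y1],[x1,y0],[x0,y0],[x0,y1]])
    src=np.float32([proj(ci,[a,b,z]) for a,b in c]); w,h=int((y1-y0)*s),int((x1-x0)*s)
    return cv2.warpPerspective(img,cv2.getPerspectiveTransform(src,np.float32([[0,0],[w,0],[w,h],[0,h]])),(w,h),flags=cv2.INTER_CUBIC)
E
python3 - <<'E'
from bench import r
from h import *
ci=r.camera_info("scene"); cs=r.camera_info("side")
for n,p,z in [("crate",(219,240),.044),("crate",(303,187),.044),("crate",(353,236),.044),("crate",(270,298),.044),("tray",(281,332),.018),("tray",(367,275),.018),("tray",(418,332),.018),("tray",(333,398),.018),("trA",(183,200),.04),("trB",(270,138),.04),("base",(432,152),0)]:
    print(n,ray(ci,p,z).round(3))
for n,p,z in [("crate",(209,206),.044),("crate",(313,207),.044),("crate",(312,259),.044),("crate",(205,255),.044),("trayfar",(184,276),.018),("tr",(222,175),.04),("tr",(325,176),.04)]:
    print(n,ray(cs,p,z).round(3))
img=cv2.imread("pics/scene0.png")
t=top(img,ci,.38,.88,-.4,.35,.04,1066)
cv2.imwrite("pics/top0.png",t)
E
```

```text
crate [ 0.663 -0.091  0.044]
crate [ 0.394 -0.096  0.044]
crate [0.385 0.1   0.044]
crate [0.648 0.112 0.044]
tray [0.67  0.185 0.018]
tray [0.417 0.194 0.018]
tray [0.418 0.37  0.018]
tray [0.665 0.366 0.018]
trA [ 0.675 -0.255  0.04 ]
trB [ 0.363 -0.295  0.04 ]
base [-0.007  0.004  0.   ]
crate [ 0.675 -0.077  0.044]
crate [ 0.383 -0.097  0.044]
crate [0.375 0.141 0.044]
crate [0.635 0.148 0.044]
trayfar [0.676 0.2   0.018]
tr [ 0.678 -0.271  0.04 ]
tr [ 0.354 -0.292  0.04 ]
```

View pics/top0.png

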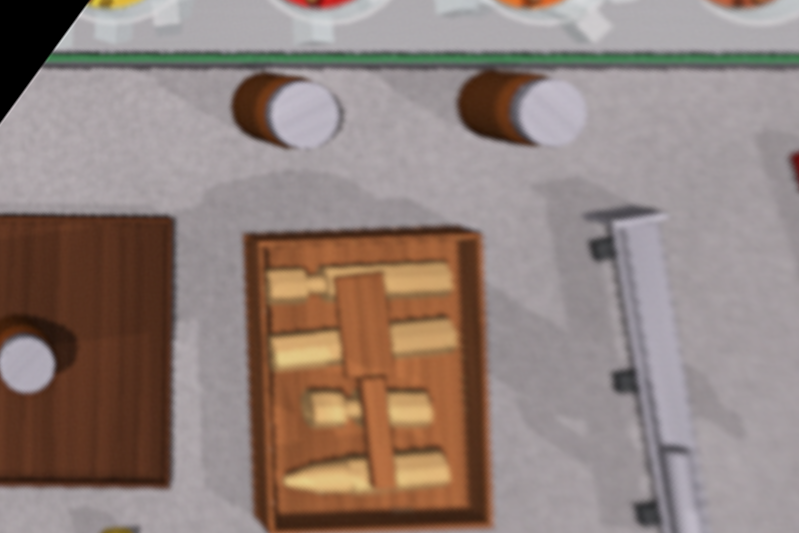

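The top view gives these results:
- **Long muddler:** the farthest tool, at x≈0.615, with its neck at column 318, so its head points to +y.
- **Paddle:** its blade end is at (359,272) and its handle end at (383,487).
- **End stop:** at (627,213), so the trough's +x points away from the robot.

Next I'll move to hover over the crate and use the wrist view.

Call:
play_rows(targets="-1 0.212 -0.237 -0.04 0.16;-1 0.212 -0.237 -0.04 0.16;-1 0.212 -0.237 -0.04 0.16;-1 0.212 -0.237 -0.04 0.16;-1 0.4245 -0.474 -0.04 0.333;-1 0.4245 -0.474 -0.04 0.333;-1 0.4245 -0.474 -0.04 0.333;-1 0.4245 -0.474 -0.04 0.333", squeeze=40)

```text
clock: 0.77
tcp_pos: [0.3824, -0.2918, 0.2375]
orientation: [-3.137, -0.17, 0.0]
contact_force: [1.1, 0.5, -0.5]
grip_width: 0.0853
gripper_force: 0.0
```

Call:
play_rows(targets="-1 0.119 -0.26 -0.012 0;-1 0.119 -0.26 -0.012 0;-1 0.119 -0.26 -0.012 0;-1 0.119 -0.26 -0.012 0;-1 0.119 -0.26 -0.012 0;-1 0.119 -0.26 -0.012 0;-1 0.119 -0.26 -0.012 0;-1 0.119 -0.26 -0.012 0")

```text
clock: 1.43
tcp_pos: [0.4743, -0.0143, 0.2502]
orientation: [-3.133, -0.187, -0.004]
contact_force: [0.1, 0.5, 0.2]
grip_width: 0.0852
gripper_force: 0.0
```

Run:
```python
from bench import r
from h import *
o=r.get_obs();ci=r.camera_info("wrist");img=r.grab_frame("wrist")[:,:,::-1].copy()
print(o["clock"],o["tcp_pos"],o["orientation"],abs(o["qvel"]).max(),ci["position"],R.from_rotvec(ci["rotation"]).as_matrix()[:,2])
cv2.imwrite("pics/w1.png",img); np.save("w1.npy",[ci],allow_pickle=True)
```

```text
1.4333 [ 0.4743062  -0.01431027  0.25019105] [-3.13274635 -0.18741324 -0.00353391] 0.11668503616737222 [ 0.54929165 -0.0060863   0.41427344] [-0.29614581 -0.03251648 -0.95458909]
```

View pics/w1.png

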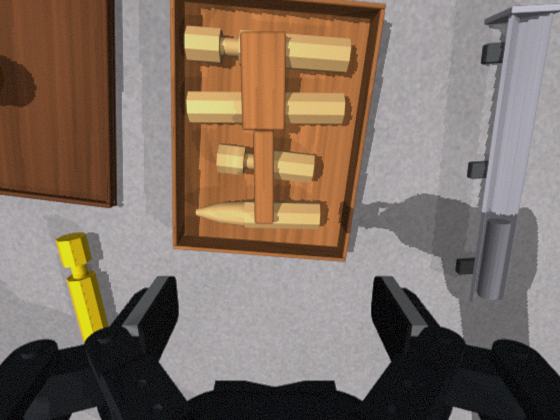

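The wrist view is clear. The blade runs from (264,31) to (264,129), the handle end is at (264,222), and the muddler goes from its head at (186,45) to (350,55). The end stop is at about (527,12) and the tamper at (493,260).

Run:
```python
from bench import r
from h import *
ci=np.load("w1.npy",allow_pickle=True)[0]; cs=r.camera_info("scene")
for n,p,z in [("crR",(384,6),.044),("crR",(346,261),.044),("crL",(174,248),.044),
("tip",(243,31),.047),("tip",(285,31),.047),("bl",(242,128),.047),("bl",(285,130),.047),("end",(255,222),.051),("end",(272,222),.051),("neck",(255,131),.051),("neck",(272,131),.051),
("mhead",(186,45),.021),("mtail",(351,55),.021),("m neckL",(221,46),.021),("m neckR",(240,46),.021),
("roll",(188,107),.021),("rollR",(344,108),.021),
("trayR",(117,206),.018),("stopL",(486,22),.046),("stopR",(557,8),.046),("stopInL",(511,12),.046),("rimL near",(484,213),.039),("rimR near",(518,213),.039),("rimL far",(508,24),.039),("rimLend",(474,298),.039),("rimRend",(505,298),.039)]:
    print(n,p,ray(ci,p,z).round(4)[:2])
img=cv2.imread("pics/scene0.png"); 
a=top(img,cs,.36,.70,-.34,-.18,.039,1600)   # trough
w=cv2.imread("pics/w1.png"); b=top(w,ci,.36,.70,-.34,-.18,.039,1600)
cv2.imwrite("pics/tr.png",np.hstack([a,b]))
print(a.shape)
```

```text
crR (384, 6) [ 0.6591 -0.099 ]
crR (346, 261) [ 0.3878 -0.1118]
crL (174, 248) [0.3798 0.0961]
tip (243, 31) [0.6207 0.0347]
tip (285, 31) [ 0.6256 -0.0063]
bl (242, 128) [0.5286 0.0273]
bl (285, 130) [ 0.532  -0.0184]
end (255, 222) [0.4265 0.0028]
end (272, 222) [ 0.4289 -0.0166]
neck (255, 131) [0.5274 0.0131]
neck (272, 131) [ 0.5295 -0.0048]
mhead (186, 45) [0.6053 0.0967]
mtail (351, 55) [ 0.6166 -0.0796]
m neckL (221, 46) [0.6088 0.0596]
m neckR (240, 46) [0.6112 0.0394]
roll (188, 107) [0.5426 0.0919]
rollR (344, 108) [ 0.5623 -0.0819]
trayR (117, 206) [0.4157 0.1749]
stopL (486, 22) [ 0.6568 -0.2004]
stopR (557, 8) [ 0.6765 -0.2647]
stopInL (511, 12) [ 0.668  -0.2218]
rimL near (484, 213) [ 0.4657 -0.2626]
rimR near (518, 213) [ 0.4705 -0.3021]
rimL far (508, 24) [ 0.6597 -0.2264]
rimLend (474, 298) [ 0.3543 -0.2844]
rimRend (505, 298) [ 0.3591 -0.3235]
(544, 256, 3)
```

View pics/tr.png

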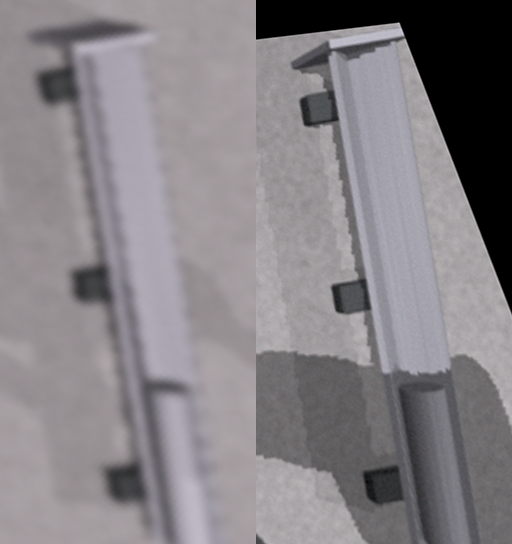

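Call:
play_rows(targets="-0.3 0.040 -0.0116 0.04 0.011;-0.3 0.040 -0.0116 0.08 0.011;-0.3 0.040 -0.0116 0.12 0.011;-0.3 0.040 -0.0116 0.15 0.011;-0.3 0.040 -0.0116 0.17 0.011;-0.3 0.040 -0.0116 0.17 0.011;-0.3 0.040 -0.0116 0.17 0.011;-0.3 0.040 -0.0116 0.17 0.011")

```text
clock: 2.15
tcp_pos: [0.5121, -0.0073, 0.081]
orientation: [3.138, 0.152, 0.003]
contact_force: [0.5, 0.2, 1.3]
grip_width: 0.0555
gripper_force: 0.0
```

Run:
```python
from bench import r
from h import *
o=r.get_obs();ci=r.camera_info("wrist");img=r.grab_frame("wrist")[:,:,::-1].copy()
print(o["clock"],o["tcp_pos"],o["orientation"],abs(o["qvel"]).max(),o["grip_width"])
for p,c in [((.513,.002,.051),(0,0,255)),(o["tcp_pos"],(255,0,0)),((.623,.0142,.047),(0,255,0)),((.4277,-.0069,.051),(0,255,0))]:
    cv2.circle(img,tuple(int(v) for v in proj(ci,p)),3,c,-1)
cv2.imwrite("pics/w2.png",img)
```

```text
2.15 [ 0.51208    -0.0073486   0.08098914] [3.13757116e+00 1.51840322e-01 2.98794040e-03] 0.018959942962242633 0.055536648572015256
```

View pics/w2.png

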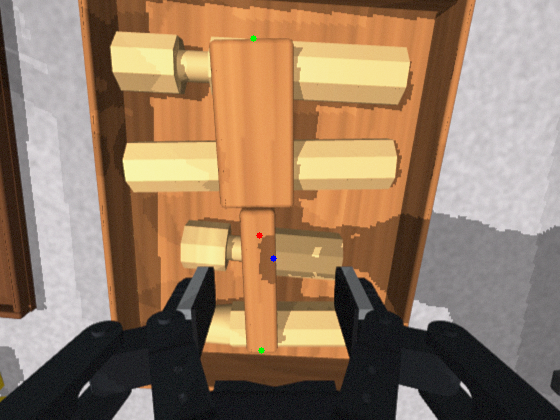

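The markers fall on the paddle as expected, so I only need to correct y by 9 mm before descending and closing.

Call:
play_rows(targets="-0.3 0.002 -0.009 0.01 -0.011;-0.3 0.002 -0.009 0.025 -0.011;-0.3 0.002 -0.009 0.04 -0.011;-0.3 0.002 -0.009 0.041 -0.011;1 0.002 -0.009 0.041 -0.011;1 0.002 -0.009 0.041 -0.011;1 0.002 -0.009 0.041 -0.011;1 0.002 -0.009 0.041 -0.011", squeeze=40)

```text
clock: 2.87
tcp_pos: [0.513, 0.0026, 0.0396]
orientation: [3.137, 0.171, 0.003]
contact_force: [0.1, -0.6, 0.7]
grip_width: 0.007
gripper_force: 0.0
```

Call:
play_rows(targets="1 0 0 0 0;1 0 0 0 0;1 0 0 -0.01 0;1 0 0 -0.03 0;1 0 0 -0.06 0;1 0 0 -0.08 0;1 0 0 -0.08 0;1 0 0 -0.08 0")

```text
clock: 3.53
tcp_pos: [0.5132, 0.0025, 0.1204]
orientation: [3.137, 0.17, 0.005]
contact_force: [0.7, 0.7, -0.3]
grip_width: 0.0001
gripper_force: 0.0
```

Run:
```python
from bench import r
from h import *
o=r.get_obs();ci=r.camera_info("wrist");img=r.grab_frame("wrist")[:,:,::-1].copy()
print(o["clock"],o["tcp_pos"],o["orientation"],abs(o["qvel"]).max(),o["grip_width"],o["gripper_force"])
s=r.grab_frame("side")[:,:,::-1]
cv2.imwrite("pics/w3.png",np.hstack([cv2.resize(img,(400,300)),cv2.resize(s[100:360,140:420],(323,300))]))
```

```text
3.5333 [0.51324959 0.00246382 0.12037085] [3.13671248 0.17031872 0.0052592 ] 0.035377294722915745 0.00012763003901786825 0.0
```

View pics/w3.png

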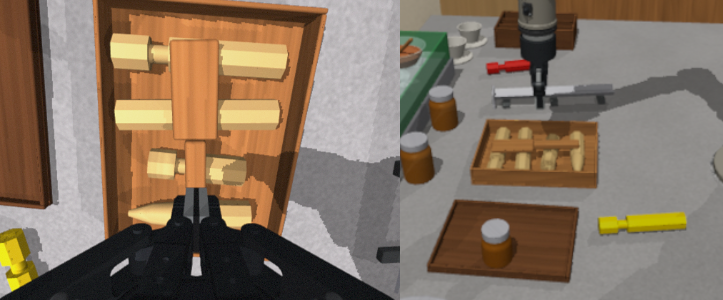

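The fingers shut without catching the handle, and the paddle looks unmoved. I'll check numerically where the fingertips really end and where the paddle is now.

Run:
```python
from bench import r
from h import *
o=r.get_obs();ci=r.camera_info("wrist");img=r.grab_frame("wrist")[:,:,::-1].copy()
cv2.imwrite("pics/w4.png",img)
t=o["tcp_pos"]; print("tcp px",proj(ci,t))
T=R.from_rotvec(o["orientation"]).as_matrix()
for d in(-.02,-.01,0,.01): print(d,proj(ci,t+T[:,2]*d))
# dark fingers: topmost dark pixels near centre
g=img.max(2); ys,xs=np.where(g[:, 230:320]<75); 
for c in range(255,296,4):
    print(c,[int(v) for v in g[225:290:4,c]])
for P in [(.513,.002,.051),(.623,.0142,.047),(.6207,.0347,.047),(.6256,-.0063,.047),(.5286,.0273,.047),(.4265,.0028,.051)]: print(P,proj(ci,P).round(1))
hsv=cv2.cvtColor(img,cv2.COLOR_BGR2HSV)
print(hsv[130,240:320:6].tolist())
```

```text
tcp px [273.96551047 258.88466329]
-0.02 [273.91721799 276.53867531]
-0.01 [273.94272262 267.21509024]
0 [273.96551047 258.88466329]
0.01 [273.98599367 251.39673054]
255 [215, 240, 242, 234, 158, 214, 213, 209, 197, 193, 193, 198, 96, 35, 26, 22, 36]
259 [156, 135, 150, 166, 142, 164, 168, 163, 176, 173, 167, 172, 83, 90, 96, 94, 87]
263 [222, 220, 221, 220, 220, 221, 222, 218, 220, 215, 95, 91, 94, 96, 96, 94, 97]
267 [218, 219, 218, 219, 218, 219, 220, 221, 220, 220, 101, 93, 95, 99, 94, 98, 100]
271 [217, 217, 212, 215, 216, 219, 217, 212, 217, 215, 59, 43, 49, 46, 30, 30, 35]
275 [210, 209, 208, 207, 208, 209, 210, 212, 212, 208, 27, 22, 15, 13, 23, 18, 18]
279 [210, 209, 214, 212, 215, 211, 211, 214, 211, 211, 95, 95, 95, 91, 95, 89, 79]
283 [216, 220, 216, 214, 214, 213, 217, 219, 217, 214, 94, 96, 100, 94, 88, 84, 86]
287 [161, 155, 161, 162, 157, 157, 151, 152, 148, 150, 93, 94, 94, 95, 88, 86, 85]
291 [162, 161, 174, 181, 181, 185, 152, 140, 115, 115, 115, 110, 59, 34, 46, 68, 84]
295 [163, 169, 235, 243, 243, 198, 228, 136, 131, 120, 122, 124, 59, 28, 30, 31, 41]
(0.513, 0.002, 0.051) [274.7 218. ]
(0.623, 0.0142, 0.047) [274.4  51.5]
(0.6207, 0.0347, 0.047) [242.1  51.6]
(0.6256, -0.0063, 0.047) [306.7  50.9]
(0.5286, 0.0273, 0.047) [242.3 192.3]
(0.4265, 0.0028, 0.051) [262.1 319.5]
[[13, 161, 169], [13, 162, 222], [13, 159, 222], [14, 159, 224], [13, 164, 212], [14, 164, 210], [13, 159, 223], [13, 155, 224], [13, 162, 220], [13, 156, 216], [13, 162, 220], [13, 167, 113], [13, 159, 120], [14, 155, 123]]
```

View pics/w4.png

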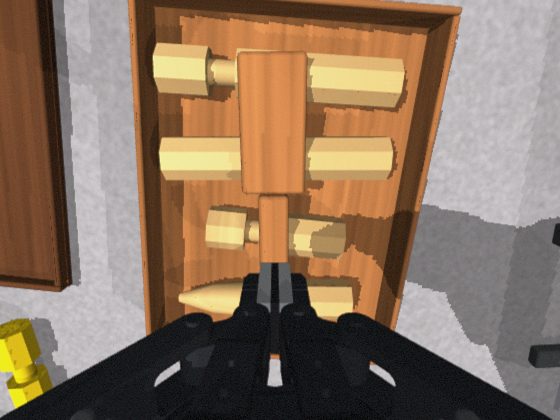

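The paddle has not moved: its predicted and seen corners agree within 1–2 px. The visible fingertips at row 264 seem to end higher than the nominal TCP. I'll open to about 35 mm and descend in small steps, watching the force.

Call:
play_rows(targets="0.17 0 0 0.03 0;0.17 0 0 0.06 0;0.17 0 0 0.08 0;0.17 0 0 0.084 0;0.17 0 0 0.086 0;0.17 0 0 0.086 0;0.17 0 0 0.086 0")

```text
clock: 4.27
tcp_pos: [0.513, 0.0027, 0.0335]
orientation: [-3.137, -0.171, -0.002]
contact_force: [0.1, -0.4, 0.1]
grip_width: 0.0352
gripper_force: 0.0
```

Call:
play_rows(targets="0.17 0 0 0.002 0;0.17 0 0 0.003 0;0.17 0 0 0.003 0")

```text
clock: 4.52
tcp_pos: [0.5126, 0.0025, 0.0301]
orientation: [3.137, 0.171, 0.002]
contact_force: [0.0, -0.3, 0.9]
grip_width: 0.0357
gripper_force: 0.0
```

Call:
play_rows(targets="1 0 0 0 0;1 0 0 0 0;1 0 0 0 0;1 0 0 0 0")

```text
clock: 4.85
tcp_pos: [0.5125, 0.0025, 0.0299]
orientation: [3.137, 0.171, 0.001]
contact_force: [-0.8, 0.1, 3.1]
grip_width: 0.0001
gripper_force: 1.7
```

Shut, the fingers only touch the handle's top (51 mm) at TCP z = 30 mm, so the real tips sit about 21 mm behind the reported TCP. I'll raise, open and go deeper.

Call:
play_rows(targets="1 0 0 -0.006 0;0.1 0 0 -0.006 0;0.1 0 0 -0.006 0;0.1 0 0 -0.006 0;0.1 0 0 0.002 0;0.1 0 0 0.007 0;0.1 0 0 0.009 0;0.1 0 0 0.009 0")

```text
clock: 5.52
tcp_pos: [0.5113, 0.0025, 0.0196]
orientation: [3.137, 0.171, -0.003]
contact_force: [0.2, -0.3, 0.8]
grip_width: 0.0386
gripper_force: 0.0
```

Call:
play_rows(targets="0.1 0 0 0.001 0;0.1 0 0 0.002 0;0.1 0 0 0.002 0")

```text
clock: 5.77
tcp_pos: [0.5122, 0.0025, 0.0185]
orientation: [-3.137, -0.171, 0.0]
contact_force: [-0.6, 0.2, 0.1]
grip_width: 0.039
gripper_force: 0.0
```

Call:
play_rows(targets="1 0 0 0 0;1 0 0 0 0;1 0 0 0 0;1 0 0 0 0", squeeze=40)

```text
clock: 6.1
tcp_pos: [0.5125, 0.0026, 0.0189]
orientation: [-3.137, -0.171, -0.001]
contact_force: [0.1, 0.6, 2.9]
grip_width: 0.0205
gripper_force: 39.8
```

Gripped at 20.5 mm with 40 N. Now I'll lift and measure the tray and jar.

Call:
play_rows(targets="1 0 0 -0.01 0;1 0 0 -0.03 0;1 0 0 -0.06 0;1 0 0 -0.09 0;1 0 0 -0.1 0;1 0 0 -0.1 0")

```text
clock: 6.6
tcp_pos: [0.5142, 0.0026, 0.1217]
orientation: [3.137, 0.17, 0.009]
contact_force: [0.5, 0.2, -1.2]
grip_width: 0.0208
gripper_force: 39.4
```

Run:
```python
from bench import r
from h import *
cs=r.camera_info("scene");cd=r.camera_info("side")
o=r.get_obs();print(o["tcp_pos"],o["orientation"],o["grip_width"],o["gripper_force"])
img=r.grab_frame("scene")[:,:,::-1].copy(); sd=r.grab_frame("side")[:,:,::-1].copy()
# dark tray mask -> quad
h=cv2.cvtColor(img,cv2.COLOR_BGR2HSV)
m=((h[...,2]<120)&(h[...,1]>70)).astype(np.uint8); m[:265]=0; m[:,:270]=0;m[:,430:]=0
m=cv2.morphologyEx(m,cv2.MORPH_CLOSE,np.ones((15,15)))
c=max(cv2.findContours(m,0,2)[0],key=cv2.contourArea)
b=cv2.boxPoints(cv2.minAreaRect(c)); ap=cv2.approxPolyDP(c,12,True)[:,0]
for p in ap: print("tray",p,ray(cs,p,.018).round(3)[:2])
# jar lid bright low-sat
for cam,im,roi in(("scene",img,(330,370,345,390)),("side",sd,(285,312,205,240))):
    hh=cv2.cvtColor(im,cv2.COLOR_BGR2HSV);k=(hh[...,1]<60)&(hh[...,2]>110);q=np.zeros_like(k);q[roi[0]:roi[1],roi[2]:roi[3]]=1;k&=q
    y,x=np.where(k);p=(x.mean(),y.mean());print("jar",cam,p,len(x),ray(cs if cam=="scene" else cd,p,.081).round(3))
a=top(img,cs,.36,.72,-.14,.40,.03,800);cv2.imwrite("pics/lift.png",np.vstack([a,cv2.resize(sd[120:360,100:400],(432,300))]) if 0 else np.hstack([a,cv2.resize(sd[120:360,130:420],(348,288))]))
```

```text
[0.51422985 0.00261716 0.12173642] [3.13669175 0.17033799 0.00908968] 0.020797303610119996 39.392403960227966
tray [367 273] [0.414 0.19 ]
tray [281 331] [0.669 0.183]
tray [331 402] [0.674 0.37 ]
tray [419 333] [0.418 0.373]
jar scene (np.float64(369.5079365079365), np.float64(347.7936507936508)) 567 [0.551 0.341 0.081]
jar side (np.float64(221.76884422110552), np.float64(299.1256281407035)) 398 [0.552 0.34  0.081]
```

View pics/lift.png

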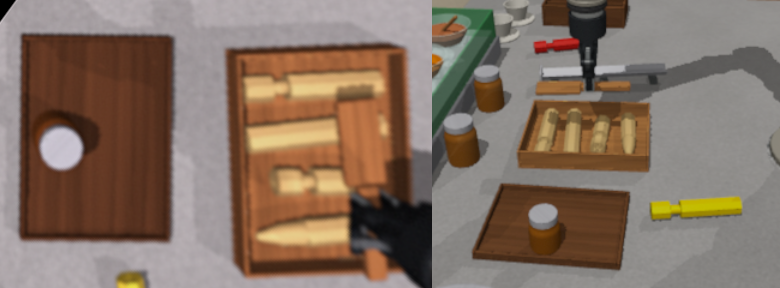

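The paddle is held level. The tray's centre is at (0.544, 0.279) with a heading of about −1°, and both views put the jar at (0.551, 0.340). I'll move the grip point to (0.532, 0.233).

Call:
play_rows(targets="1 0.008 -0.038 0 0.03;1 0.015 -0.076 0 0.06;1 0.023 -0.114 0 0.09;1 0.030 -0.152 0 0.126;1 0.037 -0.19 0 0.126;1 0.043 -0.227 0 0.126;1 0.043 -0.227 0 0.126;1 0.043 -0.227 0 0.126")

```text
clock: 7.37
tcp_pos: [0.5283, 0.2355, 0.1165]
orientation: [3.141, -0.019, -0.006]
contact_force: [0.1, -1.3, -1.1]
grip_width: 0.0209
gripper_force: 39.5
```

Call:
play_rows(targets="1 0 0 0.03 0;1 0 0 0.06 0;1 0 0 0.09 0;1 0 0 0.105 0;1 0 0 0.115 0;1 0 0 0.12 0;1 0 0 0.12 0;1 0 0 0.12 0")

```text
clock: 8.03
tcp_pos: [0.5307, 0.2325, -0.001]
orientation: [-3.141, 0.028, -0.001]
contact_force: [0.8, 0.6, -1.1]
grip_width: 0.0209
gripper_force: 39.5
```

Call:
play_rows(targets="1 0 0 0.003 0;1 0 0 0.006 0;1 0 0 0.008 0;1 0 0 0.009 0;1 0 0 0.01 0;1 0 0 0.01 0")

```text
clock: 8.53
tcp_pos: [0.5302, 0.2328, -0.0115]
orientation: [3.141, -0.027, -0.0]
contact_force: [-0.4, -0.6, -0.2]
grip_width: 0.0209
gripper_force: 39.5
```

Call:
play_rows(targets="1 0 0 0.001 0;0.2 0 0 0.001 0;0.0 0 0 0.001 0;0.0 0 0 -0.005 0;0.0 0 0 -0.03 0;0.0 0 0 -0.07 0;0.0 0 0 -0.11 0;0.0 0 0 -0.14 0")

```text
clock: 9.2
tcp_pos: [0.5309, 0.2334, 0.1321]
orientation: [-3.14, 0.027, -0.004]
contact_force: [1.0, 0.7, -0.4]
grip_width: 0.043
gripper_force: 0.0
```

Run:
```python
from bench import r
from h import *
o=r.get_obs();print(o["tcp_pos"],o["orientation"],o["grip_width"],o["joints"].round(2))
ci=r.camera_info("wrist");img=r.grab_frame("wrist")[:,:,::-1].copy()
np.save("w5.npy",[ci],allow_pickle=True);cv2.imwrite("pics/w5.png",img)
h=cv2.cvtColor(img,cv2.COLOR_BGR2HSV)
m=((h[...,0]>8)&(h[...,0]<20)&(h[...,1]>120)&(h[...,2]>140)).astype(np.uint8)
for c in cv2.findContours(m,0,2)[0]:
    if cv2.contourArea(c)>800:
        x,y,w,hh=cv2.boundingRect(c);print((x,y,w,hh),ray(ci,(x+w/2,y),.016).round(3)[:2],ray(ci,(x+w/2,y+hh),.02).round(3)[:2])
c=[(.544+a,.279+b) for a,b in((-.13,-.095),(.13,-.095))]
print([proj(ci,(*q,.018)).round() for q in c])
```

```text
[0.5309249  0.23339047 0.13210874] [-3.14013243  0.02669641 -0.00351074] 0.04299110797456607 [-0.24  0.43 -0.37  1.84  0.19  0.9  -2.28]
(138, 214, 68, 97) [0.522 0.323] [0.427 0.333]
(104, 32, 213, 278) [0.664 0.279] [0.427 0.296]
(428, 30, 132, 307) [0.662 0.066] [0.392 0.021]
(87, 20, 253, 8) [0.672 0.276] [0.666 0.276]
[array([327., 319.]), array([338.,  14.])]
```

View pics/w5.png

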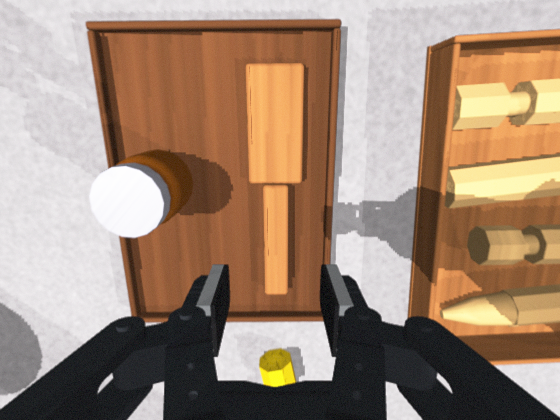

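The paddle lies flat in the tray's empty half with its blade at (275,120) and its handle end at (276,293). The jar is untouched. I've used all 10 viewings, so the rest is numeric. Next I'll hover near the muddler, turned to its heading.

Call:
play_rows(targets="0 0.0 0.0 -0.03 -0.12;0 0.01 0.035 -0.05 -0.24;0 0.02 0.07 -0.058 -0.36;0 0.03 0.11 -0.058 -0.48;0 0.04 0.15 -0.058 -0.6;0 0.05 0.19 -0.058 -0.72;0 0.06 0.23 -0.058 -0.84;0 0.07 0.27 -0.058 -0.96")

```text
clock: 9.92
tcp_pos: [0.5941, -0.0332, 0.187]
orientation: [2.798, 1.428, 0.001]
contact_force: [0.7, 0.5, -0.8]
grip_width: 0.0426
gripper_force: 0.0
```

```bash
cat >> h.py <<'E'
def plan(o,x,y,z,head):
    t=R.from_rotvec(o["orientation"]).as_matrix(); d=t.T@(np.array([x,y,z])-o["tcp_pos"])
    h=np.degrees(np.arctan2(t[1,0],t[0,0])); print("tcp",o["tcp_pos"].round(4),"head",h.round(2),"->shift",d.round(4),"spin",-np.radians(head-h).round(4),"t",o["clock"])
E
python3 - <<'E'
from bench import r
from h import *
plan(r.get_obs(),.61,-.10,.19,93.7)
E
```

```text
tcp [ 0.5941 -0.0332  0.187 ] head 54.08 ->shift [-0.0447  0.0521 -0.003 ] spin -0.6915 t 9.9167
```

Call:
play_rows(targets="0 -0.02 0.026 -0.003 -0.12;0 -0.044 0.052 -0.003 -0.24;0 -0.044 0.052 -0.003 -0.36;0 -0.044 0.052 -0.003 -0.48;0 -0.044 0.052 -0.003 -0.6;0 -0.044 0.052 -0.003 -0.69;0 -0.044 0.052 -0.003 -0.69;0 -0.044 0.052 -0.003 -0.69")

```text
clock: 10.58
tcp_pos: [0.6098, -0.0977, 0.1896]
orientation: [-2.161, -2.28, -0.0]
contact_force: [-0.4, 0.3, -0.7]
grip_width: 0.0428
gripper_force: 0.0
```

Run:
```python
from bench import r
from h import *
o=r.get_obs();plan(o,.611,.009,.08,93.7);ci=r.camera_info("wrist");img=r.grab_frame("wrist")[:,:,::-1].copy();cv2.imwrite("pics/w6.png",img);np.save("w6.npy",[ci],allow_pickle=True)
print("pred head/tail/roll",[proj(ci,p).round() for p in((.605,.094,.021),(.6165,-.076,.021),(.552,.005,.037))])
h=cv2.cvtColor(img,cv2.COLOR_BGR2HSV)
print("med",h[int(proj(ci,(.611,.0,.037))[1]),int(proj(ci,(.611,.0,.037))[0])])
m=((h[...,0]>14)&(h[...,0]<30)&(h[...,1]>50)&(h[...,2]>90)).astype(np.uint8)
for c in cv2.findContours(m,0,2)[0]:
    A=cv2.contourArea(c)
    if A>500:
        b=cv2.minAreaRect(c);P=cv2.boxPoints(b);print(A,[ray(ci,p,.021).round(4)[:2].tolist() for p in P],P.round().tolist())
```

```text
tcp [ 0.6098 -0.0977  0.1896] head 93.08 ->shift [0.1065 0.0069 0.1096] spin -0.0108 t 10.5833
pred head/tail/roll [array([282., -32.]), array([283., 169.]), array([216.,  76.])]
med [ 25 103 226]
4397.0 [[0.472, 0.0577], [0.5075, 0.0618], [0.5121, -0.0559], [0.4723, -0.0608]] [[127.0, 7.0], [168.0, 5.0], [178.0, 142.0], [137.0, 145.0]]
5458.5 [[0.5917, 0.0698], [0.6247, 0.0715], [0.6365, -0.0774], [0.5984, -0.0794]] [[265.0, 0.0], [303.0, 0.0], [303.0, 171.0], [265.0, 171.0]]
6054.5 [[0.5285, 0.0664], [0.5619, 0.0711], [0.5814, -0.0792], [0.5427, -0.0851]] [[192.0, 0.0], [231.0, -4.0], [248.0, 170.0], [209.0, 174.0]]
5240.0 [[0.405, 0.0588], [0.4385, 0.0652], [0.4485, -0.072], [0.4103, -0.0802]] [[50.0, 1.0], [88.0, -5.0], [114.0, 156.0], [76.0, 162.0]]
```

The muddler's centre is at (0.612, 0.009) with a heading of 93.6°. Its 38 px width matches 32 mm, and the earlier measurement agrees.

Call:
play_rows(targets="0.1 0.036 0.004 0.03 -0.01;0.1 0.072 0.007 0.06 -0.01;0.1 0.1065 0.0078 0.09 -0.01;0.1 0.1065 0.0078 0.12 -0.01;0.1 0.1065 0.0078 0.13 -0.01;0.1 0.1065 0.0078 0.13 -0.01;0.1 0.1065 0.0078 0.13 -0.01;0.1 0.1065 0.0078 0.13 -0.01")

```text
clock: 11.3
tcp_pos: [0.6133, 0.0076, 0.0615]
orientation: [2.148, 2.289, 0.002]
contact_force: [0.5, 0.4, 0.1]
grip_width: 0.0384
gripper_force: 0.0
```

Run:
```python
from bench import r
from h import *
plan(r.get_obs(),.612,.009,-.001,93.6)
```

```text
tcp [0.6133 0.0076 0.0615] head 93.66 ->shift [ 0.0016 -0.0014  0.0625] spin 0.001 t 11.3
```

Call:
play_rows(targets="0.1 0.001 -0.001 0.02 0;0.1 0.001 -0.001 0.035 0;0.1 0.001 -0.001 0.048 0;0.1 0.001 -0.001 0.056 0;0.1 0.001 -0.001 0.061 0;0.1 0.001 -0.001 0.062 0;0.1 0.001 -0.001 0.062 0;0.1 0.001 -0.001 0.062 0")

```text
clock: 11.97
tcp_pos: [0.6111, 0.0102, -0.0019]
orientation: [2.146, 2.294, 0.001]
contact_force: [0.1, -0.2, 0.3]
grip_width: 0.0384
gripper_force: 0.0
```

Call:
play_rows(targets="1 0 0 0 0;1 0 0 0 0;1 0 0 0 0;1 0 0 0 0", squeeze=45)

```text
clock: 12.3
tcp_pos: [0.6115, 0.0103, -0.0014]
orientation: [2.145, 2.293, 0.002]
contact_force: [-0.0, 0.2, 5.7]
grip_width: 0.0307
gripper_force: 45.6
```

Call:
play_rows(targets="1 0 0 -0.01 0;1 0 0 -0.03 0;1 0 0 -0.06 0;1 0 0 -0.09 0;1 0 0 -0.11 0;1 0 0 -0.11 0;1 0 0 -0.11 0")

```text
clock: 12.88
tcp_pos: [0.6111, 0.01, 0.1089]
orientation: [2.145, 2.293, 0.002]
contact_force: [0.1, -0.6, -2.7]
grip_width: 0.0307
gripper_force: 44.8
```

Run:
```python
from bench import r
from h import *
o=r.get_obs();print(o["grip_width"],o["gripper_force"],o["contact_force"])
# trough target hover: back from crate so that the wrist sees the trough
plan(o,.52,-.10,.16,10)
ci=r.camera_info("wrist");img=r.grab_frame("wrist")[:,:,::-1].copy();cv2.imwrite("pics/w7.png",img)
h=cv2.cvtColor(img,cv2.COLOR_BGR2HSV);m=((h[...,0]>17)&(h[...,0]<30)&(h[...,1]>50)&(h[...,2]>90)).astype(np.uint8)
for c in cv2.findContours(m,0,2)[0]:
    if cv2.contourArea(c)>500: print(cv2.contourArea(c),cv2.boundingRect(c))
z=o["tcp_pos"][2]+.0224;t=R.from_rotvec(o["orientation"]).as_matrix();q=o["tcp_pos"]-t[:,2]*.0224
print("pred head px",proj(ci,q+t[:,0]*.084),"tail",proj(ci,q-t[:,0]*.086))
```

```text
0.03069477446250686 44.78990999981761 [ 0.10195439 -0.62280806 -2.73925106]
tcp [0.6111 0.01   0.1089] head 93.81 ->shift [-0.1037 -0.0981 -0.0513] spin 1.4628 t 12.8833
4550.0 (92, 144, 52, 144)
5856.0 (6, 106, 72, 196)
5926.0 (164, 97, 62, 209)
15065.0 (235, 86, 85, 300)
pred head px [276.76898653  91.07760788] tail [276.25380937 419.96935937]
```

The muddler is lifted and level. Its head is at row 86 against a predicted 91. From the w1 picks, the trough's fold passes (0.468, −0.282) at a heading of 10.8°, with the stop near (0.674, −0.243). I'll hover beside it to refine that.

Call:
play_rows(targets="1 -0.03 -0.01 -0.04 0.12;1 -0.06 -0.02 -0.04 0.24;1 -0.09 -0.03 -0.04 0.36;1 -0.12 -0.04 -0.04 0.48;1 -0.15 -0.05 -0.04 0.6;1 -0.18 -0.06 -0.04 0.72;1 -0.2 -0.07 -0.04 0.84;1 -0.2 -0.075 -0.04 0.96")

```text
clock: 13.6
tcp_pos: [0.5457, -0.2011, 0.1454]
orientation: [2.97, 1.023, -0.008]
contact_force: [-0.2, -0.1, -1.4]
grip_width: 0.0306
gripper_force: 45.2
```

Run:
```python
from bench import r
from h import *
plan(r.get_obs(),.55,-.20,.15,10.8)
```

```text
tcp [ 0.5457 -0.2011  0.1454] head 38.02 ->shift [ 0.0041  0.0018 -0.0047] spin 0.475 t 13.6
```

Call:
play_rows(targets="1 0.004 0.002 -0.005 0.12;1 0.004 0.002 -0.005 0.24;1 0.004 0.002 -0.005 0.36;1 0.004 0.002 -0.005 0.46;1 0.004 0.002 -0.005 0.46;1 0.004 0.002 -0.005 0.46;1 0.004 0.002 -0.005 0.46")

```text
clock: 14.18
tcp_pos: [0.5528, -0.1933, 0.1516]
orientation: [-3.122, -0.346, 0.003]
contact_force: [-0.8, 0.3, -2.0]
grip_width: 0.0307
gripper_force: 45.2
```

```bash
cat >> h.py <<'E'
def patch(img,ci,org,head,u,v,z):
    c,s=np.cos(np.radians(head)),np.sin(np.radians(head)); U,V=np.meshgrid(u,v,indexing="ij")
    P=np.stack([org[0]+c*U-s*V,org[1]+s*U+c*V,np.full_like(U,z)],-1)-ci["position"]
    q=P@R.from_rotvec(ci["rotation"]).as_matrix()@K(ci).T; q=q[...,:2]/q[...,2:]
    return cv2.remap(cv2.cvtColor(img,cv2.COLOR_BGR2GRAY),np.float32(q[...,0]),np.float32(q[...,1]),cv2.INTER_LINEAR)
E
python3 - <<'E'
from bench import r
from h import *
o=r.get_obs();plan(o,.55,-.2,.15,10.8);ci=r.camera_info("wrist");img=r.grab_frame("wrist")[:,:,::-1].copy();cv2.imwrite("pics/w8.png",img);np.save("w8.npy",[ci],allow_pickle=True)
org=(.514,-.273); 
v=np.arange(-.04,.0401,.002)
print("v ",(v*1000).astype(int).tolist())
for name,im,c in(("w8",img,ci),("w1",cv2.imread("pics/w1.png"),np.load("w1.npy",allow_pickle=True)[0]),("scene",cv2.imread("pics/scene0.png"),r.camera_info("scene"))):
    for u0 in(-.03,.03,.09,.13):
        print(name,u0,patch(im,c,org,10.8,np.arange(u0-.008,u0+.008,.001),v,.039).mean(0).astype(int).tolist())
u=np.arange(.13,.19,.002);print("u",(u*1000).astype(int).tolist())
for name,im,c in(("w8",img,ci),("w1",cv2.imread("pics/w1.png"),np.load("w1.npy",allow_pickle=True)[0]),("scene",cv2.imread("pics/scene0.png"),r.camera_info("scene"))):
    for v0 in(-.012,0,.012): print(name,v0,patch(im,c,org,10.8,u,np.arange(v0-.004,v0+.004,.001),.046).mean(1).astype(int).tolist())
E
```

```text
tcp [ 0.5528 -0.1933  0.1516] head 12.64 ->shift [-0.0042  0.0059  0.0016] spin 0.0321 t 14.1833
v  [-40, -38, -36, -33, -31, -29, -27, -25, -23, -21, -19, -17, -15, -13, -11, -9, -7, -5, -3, -1, 0, 2, 4, 6, 8, 10, 12, 14, 16, 18, 20, 22, 24, 26, 28, 30, 32, 34, 36, 38, 40]
w8 -0.03 [182, 180, 180, 183, 185, 185, 185, 184, 126, 123, 156, 175, 177, 175, 122, 94, 98, 98, 100, 97, 79, 55, 35, 22, 21, 20, 23, 49, 72, 88, 91, 90, 91, 74, 44, 19, 16, 14, 28, 104, 107]
w8 0.03 [113, 115, 115, 113, 114, 113, 115, 113, 113, 123, 101, 100, 100, 99, 99, 96, 100, 99, 99, 98, 100, 97, 123, 126, 123, 125, 125, 125, 124, 103, 100, 118, 146, 146, 147, 165, 169, 169, 167, 151, 142]
w8 0.09 [177, 177, 174, 173, 172, 175, 169, 118, 129, 162, 176, 179, 175, 176, 175, 123, 97, 97, 95, 97, 97, 110, 127, 124, 123, 123, 121, 123, 109, 98, 156, 161, 161, 162, 162, 162, 163, 161, 160, 159, 157]
w8 0.13 [176, 175, 174, 175, 175, 174, 142, 112, 145, 171, 174, 177, 173, 174, 172, 173, 173, 169, 169, 172, 170, 150, 151, 151, 150, 148, 147, 145, 172, 161, 88, 88, 88, 56, 153, 157, 157, 161, 161, 158, 159]
w1 -0.03
[... 2512 characters left out ...]
0, 159, 160, 160, 99, 76, 63, 131, 187, 188, 159, 164, 64, 0, 0, 0, 0, 0, 0, 0, 0, 0]
w1 0.012 [153, 152, 153, 152, 152, 152, 152, 151, 151, 151, 149, 110, 95, 74, 64, 111, 188, 189, 156, 158, 158, 0, 0, 0, 0, 0, 0, 0, 0, 0]
scene -0.012 [167, 167, 167, 168, 167, 167, 166, 166, 167, 167, 166, 166, 164, 163, 163, 168, 170, 159, 132, 102, 89, 99, 122, 142, 154, 157, 158, 158, 158, 158]
scene 0 [166, 165, 165, 166, 165, 165, 166, 165, 165, 165, 165, 165, 165, 165, 167, 172, 173, 161, 133, 103, 82, 76, 82, 98, 120, 139, 152, 158, 159, 160]
scene 0.012 [145, 142, 140, 141, 143, 145, 146, 145, 143, 141, 139, 140, 142, 146, 154, 166, 174, 167, 140, 106, 83, 75, 78, 89, 107, 126, 138, 143, 147, 149]
```

All three views put the stop's inner face at u≈161 mm, and its face slope agrees with a heading of about 9.7°. The fold passes (0.6325, −0.2534) and the stop face is at (0.673, −0.2465). Next I'll check how the head sits in the hand.

Run:
```python
from bench import r
from h import *
o=r.get_obs();plan(o,.585,-.2615,.06,9.7);ci=r.camera_info("wrist");img=r.grab_frame("wrist")[:,:,::-1].copy()
h=cv2.cvtColor(img,cv2.COLOR_BGR2HSV);m=((h[...,0]>17)&(h[...,0]<30)&(h[...,1]>50)&(h[...,2]>90)).astype(np.uint8)
for c in cv2.findContours(m,0,2)[0]:
    if cv2.contourArea(c)>1500: print(cv2.boundingRect(c))
print("rows",[int(np.where(m[:,c])[0].min()) for c in(250,262,270,277,285,292,304)])
t=R.from_rotvec(o["orientation"]).as_matrix()
for a in(.080,.083,.085,.087):
  print(a,[proj(ci,o["tcp_pos"]-t[:,2]*(.0224+dz)+t[:,0]*a)[1].round(1) for dz in(.016,0,-.016)], [proj(ci,o["tcp_pos"]-t[:,2]*.0224+t[:,0]*.06+t[:,1]*s*.016)[0].round(1) for s in(-1,1)])
rw=int(proj(ci,o["tcp_pos"]-t[:,2]*.0224+t[:,0]*.065)[1]);print(rw,np.where(m[rw])[0][[0,-1]])
```

```text
tcp [ 0.553  -0.1934  0.1519] head 12.61 ->shift [0.0165 0.0735 0.0918] spin 0.0507 t 14.2333
(241, 297, 67, 90)
(0, 258, 133, 44)
(0, 188, 125, 58)
(0, 126, 149, 53)
(236, 86, 84, 234)
rows [89, 86, 86, 86, 86, 87, 89]
0.08 [np.float64(98.4), np.float64(99.9), np.float64(101.0)] [np.float64(235.9), np.float64(312.3)]
0.083 [np.float64(89.4), np.float64(91.9), np.float64(93.8)] [np.float64(235.9), np.float64(312.3)]
0.085 [np.float64(83.3), np.float64(86.5), np.float64(89.0)] [np.float64(235.9), np.float64(312.3)]
0.087 [np.float64(77.2), np.float64(81.1), np.float64(84.2)] [np.float64(235.9), np.float64(312.3)]
138 [  0 316]
```

The head is 84 mm ahead of the TCP, as expected. I'll move above the fold, 6 mm short of the stop.

Call:
play_rows(targets="1 0.008 0.035 0.0 0.05;1 0.0165 0.073 0.02 0.05;1 0.0165 0.073 0.05 0.05;1 0.0165 0.073 0.08 0.05;1 0.0165 0.073 0.09 0.05;1 0.0165 0.073 0.09 0.05;1 0.0165 0.073 0.09 0.05;1 0.0165 0.073 0.09 0.05")

```text
clock: 14.95
tcp_pos: [0.5869, -0.2611, 0.0646]
orientation: [3.129, 0.264, 0.004]
contact_force: [0.6, 0.9, -0.4]
grip_width: 0.0303
gripper_force: 45.3
```

Run:
```python
from bench import r
from h import *
o=r.get_obs();plan(o,.585,-.2610,.024,9.7);print(o["contact_force"])
```

```text
tcp [ 0.5869 -0.2611  0.0646] head 9.66 ->shift [-0.0019 -0.0005  0.0406] spin -0.0007 t 14.95
[ 0.56630355  0.88038741 -0.42841316]
```

Descending slowly to about 4 mm above the seat, then in millimetre steps.

Call:
play_rows(targets="1 -0.002 0 0.012 0;1 -0.002 0 0.024 0;1 -0.002 0 0.032 0;1 -0.002 0 0.037 0;1 -0.002 0 0.04 0;1 -0.002 0 0.04 0;1 -0.002 0 0.04 0")

```text
clock: 15.53
tcp_pos: [0.5835, -0.2616, 0.0226]
orientation: [3.131, 0.263, 0.0]
contact_force: [-0.2, -0.1, -1.6]
grip_width: 0.0306
gripper_force: 45.3
```

Call:
play_rows(targets="1 0 0 0.001 0;1 0 0 0.002 0;1 0 0 0.002 0")

```text
clock: 15.78
tcp_pos: [0.584, -0.2618, 0.0212]
orientation: [3.13, 0.263, 0.002]
contact_force: [0.4, -0.5, 1.8]
grip_width: 0.0307
gripper_force: 45.4
```

Light contact with the walls is starting (about 3 N). Now sliding toward the stop in small steps.

Call:
play_rows(targets="1 0.001 0 0 0;1 0.002 0 0 0;1 0.003 0 0 0;1 0.003 0 0 0")

```text
clock: 16.12
tcp_pos: [0.5854, -0.2615, 0.0207]
orientation: [3.13, 0.263, -0.003]
contact_force: [-4.9, -1.4, 6.2]
grip_width: 0.0306
gripper_force: 45.9
```

Call:
play_rows(targets="1 0.001 0 0 0;1 0.0015 0 0 0;1 0.0015 0 0 0")

```text
clock: 16.37
tcp_pos: [0.5863, -0.2614, 0.0207]
orientation: [3.13, 0.263, -0.005]
contact_force: [-7.1, -1.1, 5.7]
grip_width: 0.0306
gripper_force: 46.0
```

Call:
play_rows(targets="1 0.001 0 0 0;1 0.0015 0 0 0;1 0.0015 0 0 0")

```text
clock: 16.62
tcp_pos: [0.5877, -0.2612, 0.0206]
orientation: [3.13, 0.263, -0.005]
contact_force: [-6.3, -0.9, 7.4]
grip_width: 0.0304
gripper_force: 46.0
```

Call:
play_rows(targets="1 0.001 0 0 0;1 0.0015 0 0 0;1 0.0015 0 0 0")

```text
clock: 16.87
tcp_pos: [0.5889, -0.261, 0.0206]
orientation: [3.13, 0.263, -0.006]
contact_force: [-7.9, -0.9, 7.2]
grip_width: 0.0304
gripper_force: 46.0
```

Call:
play_rows(targets="1 0.001 0 0 0;1 0.0015 0 0 0;1 0.0015 0 0 0")

```text
clock: 17.12
tcp_pos: [0.5888, -0.261, 0.0206]
orientation: [3.13, 0.263, -0.01]
contact_force: [-10.9, -0.4, 11.4]
grip_width: 0.0301
gripper_force: 46.4
```

The advance stopped dead and the force rose, so the head is at the stop. Easing off, releasing and going up.

Call:
play_rows(targets="1 -0.001 0 0 0;0.5 -0.001 0 0 0;0.1 -0.001 0 0 0;0.0 -0.001 0 0 0;0.0 -0.001 0 0 0;0.0 -0.001 0 -0.01 0;0.0 -0.001 0 -0.03 0;0.0 -0.001 0 -0.05 0")

```text
clock: 17.78
tcp_pos: [0.5912, -0.2597, 0.0711]
orientation: [-3.13, -0.263, 0.001]
contact_force: [-0.2, -1.1, -0.0]
grip_width: 0.043
gripper_force: 0.0
```

Call:
play_rows(targets="0 0 0 -0.04 0;0 0 0 -0.08 0;0 -0.03 0 -0.12 0;0 -0.06 0 -0.13 0;0 -0.06 0 -0.13 0;0 -0.06 0 -0.13 0;0 -0.06 0 -0.13 0")

```text
clock: 18.37
tcp_pos: [0.5325, -0.27, 0.2011]
orientation: [3.13, 0.263, 0.002]
contact_force: [-0.9, 0.3, -0.4]
grip_width: 0.0426
gripper_force: 0.0
```

Run:
```python
from bench import r
from h import *
o=r.get_obs();print(o["tcp_pos"],o["grip_width"],o["clock"],o["contact_force"])
ci=r.camera_info("wrist");img=r.grab_frame("wrist")[:,:,::-1].copy();cv2.imwrite("pics/w9.png",img)
h=cv2.cvtColor(img,cv2.COLOR_BGR2HSV);m=((h[...,0]>17)&(h[...,0]<30)&(h[...,1]>50)&(h[...,2]>90)).astype(np.uint8)
for c in cv2.findContours(m,0,2)[0]:
    if cv2.contourArea(c)>1000: P=cv2.boxPoints(cv2.minAreaRect(c));print(cv2.contourArea(c),[ray(ci,p,.0426).round(4)[:2].tolist() for p in P],P.round().tolist())
d=np.array([.9857,.1685]);s=np.array([.6729,-.2465]);
print("pred head",s,"tail",s-.17*d)
# tamper and other tools from the fixed cameras: change against the start
for n in("scene","side"):
    a=cv2.imread(f"pics/{n}0.png");b=r.grab_frame(n)[:,:,::-1];cc=r.camera_info(n)
    dd=cv2.absdiff(a,np.ascontiguousarray(b)).max(2)
    p=proj(cc,(.40,-.296,.05));q=proj(cc,(.551,.34,.05));w=lambda p:dd[int(p[1])-10:int(p[1])+10,int(p[0])-14:int(p[0])+14].mean().round(1)
    print(n,"tamper diff",w(p),"jar diff",w(q))
```

```text
[ 0.53251154 -0.27000481  0.20109765] 0.04259785104171271 18.3667 [-0.85999531  0.29111063 -0.36817896]
1466.0 [[0.4203, 0.0037], [0.4551, -0.0008], [0.4637, -0.0887], [0.429, -0.0867]] [[-1.0, 252.0], [1.0, 222.0], [88.0, 227.0], [86.0, 258.0]]
1380.0 [[0.4822, 0.0022], [0.514, -0.0049], [0.5141, -0.077], [0.4818, -0.0718]] [[-4.0, 196.0], [1.0, 165.0], [76.0, 177.0], [71.0, 208.0]]
2144.5 [[0.5401, -0.0045], [0.5705, -0.0086], [0.5792, -0.088], [0.5489, -0.0861]] [[-2.0, 138.0], [0.0, 105.0], [88.0, 111.0], [86.0, 143.0]]
4419.0 [[0.6721, -0.2315], [0.6774, -0.2629], [0.5021, -0.2956], [0.4958, -0.2584]] [[257.0, 28.0], [294.0, 28.0], [294.0, 224.0], [257.0, 224.0]]
pred head [ 0.6729 -0.2465] tail [ 0.505331 -0.275145]
scene tamper diff 6.7 jar diff 13.6
side tamper diff 1.0 jar diff 3.7
```

The muddler's measured head (0.675, −0.247), tail (0.499, −0.277) and heading of 9.6° match the seated pose at the stop. The other tools are in the crate and the tamper is unmoved.

```bash
python3 -c "
from bench import r
print(r.hand_in())"
```

```text
the job is handed in; nothing more can be done
None
```

I've handed the job in: the paddle lies flat in the tray and the long muddler is down in the trough's fold with its head at the end stop. By camera and force readings the other tools are still in the crate and the tamper is undisturbed. The jar looked untouched after the paddle was laid, and the arm did not go near it again. `hand_in()` returned no verdict.

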